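Shut the praline trolley and draw out its handle

ROBOT

A 7-joint arm with a two-finger parallel gripper is mounted at the origin on a cart in front of the work surface, level with it; the furniture and walls round the work are solid. World frame = base frame: x ahead of the robot, y to its left, z up, the work surface at z = 0. Lengths are in m, angles in rad, forces in N, time in s.
With the tool pointing down it reaches from about 0.4 to 0.875 m from the base axis. Payload 4.4 kg.
Tool frame: the origin (TCP) lies midway between the tips of the shut fingers; the grasp point (between the pads) lies 19 mm behind it; z points along the fingers, y is the line along which they close (so a half turn about z gives the same grasp; the last joint's range is limited). The gripper opens to 85 mm and grips with 20 to 120 N. Pads are 22 mm wide; open, the fingers measure 114 mm over their backs; the gripper's body (76 mm by 85 mm) begins 54 mm behind the grasp point. The pads swing forward as they close: fully open they stand 13 mm farther back than shut.
Start: joints at [1.235, 0.628, 0.038, 1.517, -0.027, 0.996, -0.02], TCP at [0.173, -0.626, 0.231] pointing down, gripper open.
Joint ranges: [-3.06, 3.06], [-0.37, 2.12], [-1.25, 1.32], [0.18, 2.47], [-1.1, 4.24], [0.23, 1.98], [-2.94, 2.94]. Speed limits (rad/s): [2.57, 2.57, 3.14, 3.14, 3.14, 3.14, 3.14].

INTERFACE

Orientations are given as a unit quaternion [w, x, y, z].
In Python, from workcell import * gives the robot as it stands.
- The arm moves only by the tool drive_tool, never from a script. Its argument "increments" is a list of rows, each a list of 3 entries, a list of its own where there are three numbers: the shift along the tool's x, y, z in m, then the turn, a rotation vector about the tool's x, y, z in degrees, then the opening, from 0 (shut) to 1 (fully open). A call has 1 to 10 rows; each row shifts and turns the commanded pose from where the row before left it, along the tool's axes as they then stand; what a row does not reach is not made up. A row lasts 1/8 s, in which the tool goes at most 62.5 mm and 10.7 degrees, less where a joint would pass 70% of its speed; a pose out of reach is approached as far as the arm can. A call is refused whole if a number of a shift passes 0.0625 or a number of a turn 10.7, either way. A call with a gripper value outside its range is refused whole. The fingers move at their own pace and stop on an object; "grip_force" is the grip in N (left out, the last holds). Time passes only in rows, so rows that do not move let the fingers close. It gives the time, the measured TCP pose, the force, the opening and the grip force at its end, in the units of the state.
- get_state(): the state, without advancing time (a new reading comes with each control period).
- camera(name): name is "scene" or "top"; returns a dict with "img" (384x512x3 uint8, blue, green, red), "depth" (384x512 float32, m along the optical axis (not along the pixel's ray), 0 where there is no reading), "intrinsics" (3x3 intrinsics, pixels), "k1" (the pictures are not rectified: a ray, as slopes to the right and down, at radius r is drawn at 1 + k1 r^2 times it, then the intrinsics apply), "T" (4x4, takes a point from camera to world coordinates). Camera axes: x right, y down, z forward; pixel columns grow to the right and rows downward; lengths in m; the calibration is good to about 2 mm. A picture is of the moment at which its call begins.
- finish_job(): hands the job in; it is judged then, once.
The state is a dict: "clock": time; "joints": joint angles; "qvel": joint speeds; "joint_torque": joint torques, N m; "eef_pos": TCP position; "tcp_rot": TCP orientation; "wrist_force": force on the tool from outside, world axes, zero at the start; "torque": the same for the moment, N m; "width": finger opening in m; "gripper_force": force on a finger pad.
Only numpy, scipy, OpenCV 4.12 (cv2) and the standard library are available. Lean on these libraries where they do the work, as an engineer would, in place of code of your own. Each camera call takes 0.05 s, during which the arm holds its last target. There are 200 camera calls.

TASK

The praline box on the little serving trolley is loaded: close its lid fully. Then squeeze in the release button in the side of the trolley's T-handle, pull the telescopic handle up past its first stop to its second and last stop, and finish while holding it fully drawn out with the button still squeezed in; do not let go, because the handle springs back. Leave the other things on the counter where they are.

Things in the scene. Friction and masses are not known exactly. Their poses are not given: they have to be found in the camera images.
- trolley: Small serving trolley, does not move (braked). Wooden board 170 (x) x 280 (y) x 12 mm, top 34 mm above the counter, on four castors. Origin on the counter under the board's centre, z up; x points away from the robot, towards the box's hinge; y along the board to the end with the upright telescopic handle (axis at x 0, y +105 mm).
- praline_box: Wooden box fixed on the trolley's board, 148 (x) x 203 (y) mm, 43 mm high with the lid shut; ten chocolate cups in it, all below the rim. Origin under its centre, on the board; axes as the trolley's.
- praline_box_lid (a joint): Angle (rad) of the box lid about its hinge along the box's far (trolley +x) edge: 0 shut, 1.92 fully open. The hinge is stiff: the lid stays at whatever angle it is left and yields to about 1 to 3 N pushed on its outer face near the free edge. The lid is a flat board 141 x 202 x 6 mm.
- lid_hinge (a point): Middle of the lid's hinge line, 70 mm above the counter; the line runs along the trolley's y.
- lid_edge (a point): Middle of the lid's free edge, on its outer face (the upper one when shut): 141 mm from the hinge and 6 mm outward of it. Its axes turn with the lid: x in the board from the free edge to the hinge, z out of the outer face. With the lid shut it is 77 mm above the counter.
- grip (a point): Centre of the T-handle's black grip bar, 100 mm long (trolley x), 24 mm wide (y), 22 mm high, on top of the telescopic tube; axes as the trolley's. Stowed it is 142 mm above the counter, fully drawn out 252 mm. The outer tube below it, 25 mm across, ends 22 mm under the centre of the stowed bar.
- button_face (a point): Middle of the outer face of the release button: a plain metal button 22 mm (x) x 14 mm (z) at the middle of the bar's +y side. It stands 6 mm out of the side (18 mm from the bar's centre line) and moves in 5 mm, towards -y. One gripper pad on the button and the other on the bar's other side squeeze it in.
- release_button (a joint): Travel of the button (m): 0 out, 0.005 fully in; its spring takes 2 N to start and 8 N fully in. Out, it locks the stowed handle; pressed in more than about 3 mm it frees it. If the handle slips back with the button out it rests about 11 mm up; squeeze and pull again.
- handle_upper (a joint): How far (m) the upper tube with the grip bar is drawn out of the lower tube: 0 stowed, 0.055 its stop (the first stop). A return spring and the weight take about 3.5 to 4.5 N.
- handle_lower (a joint): How far (m) the lower tube is drawn out of the outer tube: 0 stowed, 0.055 its stop (the second stop). It follows once the upper tube is at its stop, against about 7 to 8 N. Fully drawn out, the grip bar is 110 mm above its stowed height. Let go, both slide back down.
- bell: Counter bell, 80 mm across, 60 mm high; bystander, origin under its centre.
- nib_jar: Glass jar with cork lid, 65 mm across, 110 mm high; bystander, origin under its centre.
- card_stand: Oak block with an upright card, 24 x 85 x 57 mm high; bystander, origin under its centre.
- bowl_almond: Oval bowl of nuts with a red bow, 104 x 142 x 95 mm high; bystander, origin under its centre.
- scoop: Steel sweet scoop with wooden handle, lying, 138 mm long, 21 mm high; bystander, origin under its centre.
- brush: Crumb brush with wooden back, 131 mm long, 30 mm high; bystander, origin under its centre.
- choc_log: Single chocolate log, 19 x 42 x 16 mm; bystander, origin under its centre.

How it is judged:
On the way, in this order (a step that is already met when the one before it is completed fails the run):
1. the box lid is shut, the handle still stowed (value of joint praline_box_lid below 0.04 rad and value of joint handle_upper below 0.004 m), for 0.2 s.
2. the release button is squeezed in with the lid shut (value of joint release_button above 0.0035 m and value of joint praline_box_lid below 0.04 rad), for 0.1 s.
3. the handle is drawn out to its second stop, button in, in the fingers (all of step 2 and value of joint each of handle_upper, handle_lower above 0.052 m and contact force between the fingers and handle_upper above 3 N), for 0.3 s.
At the end, for the whole second after the job is handed in: The lid is shut (within 0.04 rad), both tubes of the handle are drawn out to their stops (each within 3 mm of 55 mm) and still, the release button is at least 3.5 mm in, and the fingers hold the grip bar (more than 3 N on it) (all of step 3 and velocity of joint each of handle_upper, handle_lower below 0.02 m/s); the arm keeps its last pose, push and grip.
It fails at once if one of the bystanders is shifted by more than 30 mm (distance of any of bell, nib_jar, card_stand, bowl_almond, scoop, brush, choc_log from where it was at the start of the episode above 0.03 m).
It fails at once if the jar, bell, card stand or bowl is knocked over (angle between any of bell, nib_jar, card_stand, bowl_almond's own z axis and vertical above 0.5 rad).
It also fails if it takes over 43 s, if anything falls off the work surface, if the arm or the gripper's body presses on something with over 40 N, if the wrist force passes 120 N, or if a joint passes its speed limit or range.

## Working session

There is one attempt and no reset: what is moved stays moved. The work goes in short steps, Python scripts to look and compute and a tool call to move; the robot and the scene stay as the last step left them, time stands still between calls to the robot, and variables do not carry over. Pictures are saved under pics/ and viewed, at most 10 in all, crops included, and the job is handed in when it is done.

Besides the shell and the picture viewer there is one more tool, called after "Call:" as a command line: name --argument value ..., lists and objects as JSON in quotes. drive_tool: Moves the arm, as the interface text tells. Its arguments: {"type":"object","properties":{"increments":{"type":"array"},"grip_force":{"type":"number"}},"required":["increments"]}

```bash
mkdir -p pics
cat > h.py <<'E'
from workcell import *
import numpy as np, cv2
def pts(c):
    h,w=c["depth"].shape; K=np.array(c["intrinsics"]); 
    u,v=np.meshgrid(np.arange(w),np.arange(h)); k=float(c["k1"])
    xy=cv2.undistortPoints(np.stack([u,v],-1).reshape(-1,1,2).astype(np.float64),K,np.array([k,0,0,0,0.])).reshape(h,w,2)
    d=c["depth"]; P=np.dstack([xy[...,0]*d,xy[...,1]*d,d]); T=np.array(c["T"])
    W=P@T[:3,:3].T+T[:3,3]; W[d==0]=np.nan
    return W
E
python3 - <<'E'
from h import *
for n in("scene","top"):
    c=camera(n); cv2.imwrite(f"pics/{n}0.png",c["img"]); np.save(f"{n}0.npy",pts(c)); print(n,c["T"],c["k1"])
print(get_state())
E
```

```text
scene [[-0.58182371 -0.53216688  0.61504437 -0.20798162]
 [-0.81321175  0.39269444 -0.42950869  0.49923751]
 [-0.0129542  -0.75005965 -0.6612433   0.88308198]
 [ 0.          0.          0.          1.        ]] -0.09456014132869577
top [[-0.0035909  -0.99709731  0.07605301  0.43029141]
 [-0.99975731  0.00523272  0.02139964 -0.02153249]
 [-0.02173549 -0.07595771 -0.99687411  1.46997843]
 [ 0.          0.          0.          1.        ]] 0.016092463949758773
{'clock': 0.1, 'joints': array([ 1.23521006,  0.62924834,  0.03847244,  1.51829775, -0.0269969 ,
        0.99631121, -0.01994091]), 'qvel': array([ 0.00056807, -0.00211056, -0.00028106, -0.00272092, -0.00153986,
       -0.00163875,  0.00052489]), 'joint_torque': array([ 3.22872002e-03, -5.64534473e+01,  1.23053335e+00, -1.93974280e+01,
        1.12710972e-02,  5.41206129e-03,  1.26304445e-05]), 'eef_pos': array([ 0.17309909, -0.62592578,  0.23047548]), 'tcp_rot': array([-8.62347853e-04,  9.90912795e-01,  1.34503049e-01, -1.35691371e-04]), 'wrist_force': array([ 0.10232324, -0.02956824,  0.0359357 ]), 'torque': array([-5.17400398e-05,  2.06068237e-02, -4.61906905e-02]), 'gripper_force': 0.0, 'width': 0.08549224209786954}
```

View pics/scene0.png

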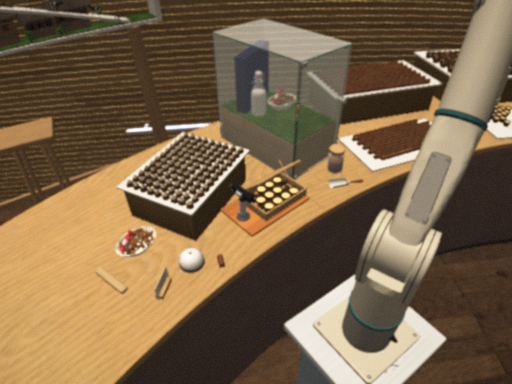

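View pics/top0.png

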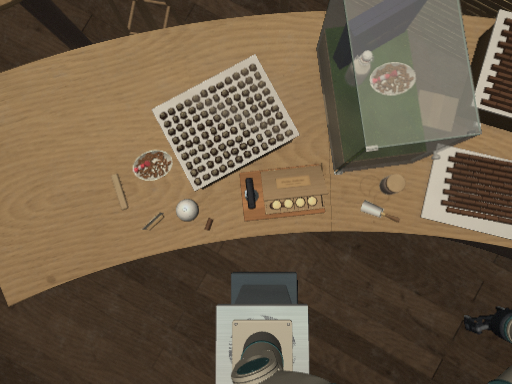

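The scene view shows the trolley around (265,205), with the black T-handle at (240,192) and the lid standing up at about (290,175). In the top view the bar is at (250,193), the lid covers (262-328,165-195), and the tall tray and glass case stand behind. Next I'll zoom in and measure.

Run:
```python
from h import *
s=cv2.imread("pics/scene0.png")[150:240,195:325]; t=cv2.imread("pics/top0.png")[140:230,225:355]
cv2.imwrite("pics/z.png",np.vstack([cv2.resize(s,(433,300),interpolation=2),cv2.resize(t,(433,300),interpolation=2)]))
W=np.load("top0.npy"); I=cv2.imread("pics/top0.png")
np.set_printoptions(precision=3,suppress=True)
# dark bar
for nm,roi in(("top",(165,220,238,262)),("scene",(175,225,225,262))):
    W=np.load(nm+"0.npy"); I=cv2.imread(f"pics/{nm}0.png"); a,b,c,d=roi
    m=np.zeros(I.shape[:2],np.uint8); m[a:b,c:d]=(I[a:b,c:d].max(-1)<50)
    n,l,st,ce=cv2.connectedComponentsWithStats(m); k=1+st[1:,4].argmax(); P=W[l==k]
    print(nm,st[k],ce[k],np.nanmedian(P,0),np.nanpercentile(P,[3,97],axis=0))
    q=P[abs(P[:,2]-np.nanpercentile(P[:,2],85))<.01]; print(q.mean(0),len(q)); 
W=np.load("top0.npy")
for r in range(160,224,5): print(r,[tuple(np.round(W[r,c],3)) for c in (244,250,258,275,295,315,323)])
for nm,p in (("jar",(184,391)),("case",(160,350)),("tray",(170,205)),("tray2",(130,290))): print(nm,W[p])
```

```text
top [246 178  10  30 192] [250.307 193.068] [0.526 0.03  0.151] [[0.486 0.018 0.144]
 [0.573 0.043 0.156]]
[0.529 0.03  0.151] 186
scene [225 175  30  28 412] [236.466 188.005] [0.654 0.02  0.089] [[ 0.481 -0.078  0.019]
 [ 0.707  0.047  0.154]]
[0.52  0.036 0.151] 142
160 [(np.float64(0.635), np.float64(0.05), np.float64(0.142)), (np.float64(0.636), np.float64(0.031), np.float64(0.14)), (np.float64(0.657), np.float64(0.008), np.float64(-0.001)), (np.float64(0.656), np.float64(-0.053), np.float64(0.001)), (np.float64(0.657), np.float64(-0.124), np.float64(-0.006)), (np.float64(0.656), np.float64(-0.194), np.float64(-0.001)), (np.float64(0.655), np.float64(-0.222), np.float64(0.001))]
165 [(np.float64(0.633), np.float64(0.055), np.float64(0.047)), (np.float64(0.64), np.float64(0.036), np.float64(-0.008)), (np.float64(0.64), np.float64(0.008), np.float64(-0.003)), (np.float64(0.638), np.float64(-0.053), np.float64(0.004)), (np.float64(0.638), np.float64(-0.123), np.float64(0.002)), (np.float64(0.633), np.float64(-0.19), np.float64(0.031)), (np.float64(0.638), np.float64(-0.222), np.flo
[... 4037 characters left out ...]
0.461), np.float64(-0.119), np.float64(0.032)), (np.float64(0.461), np.float64(-0.192), np.float64(-0.002)), (np.float64(0.461), np.float64(-0.22), np.float64(-0.003))]
220 [(np.float64(0.444), np.float64(0.056), np.float64(0.034)), (np.float64(0.444), np.float64(0.035), np.float64(0.031)), (np.float64(0.444), np.float64(0.008), np.float64(-0.002)), (np.float64(0.444), np.float64(-0.051), np.float64(-0.001)), (np.float64(0.444), np.float64(-0.121), np.float64(0.0)), (np.float64(0.444), np.float64(-0.191), np.float64(0.004)), (np.float64(0.444), np.float64(-0.219), np.float64(-0.001))]
jar [ 0.559 -0.428  0.104]
case [ 0.63  -0.285  0.163]
tray [0.603 0.175 0.145]
tray2 [ 0.728 -0.098  0.158]
```

View pics/z.png

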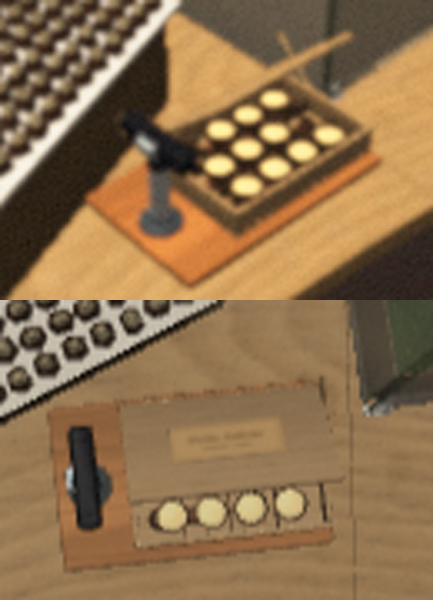

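The zoom shows the lid half open at about 45°, leaning over the box. The button is visible on the bar's +y side at zoom (147,148), and the trolley is yawed by about 5°. One precise fit next.

Run:
```python
from h import *
np.set_printoptions(precision=4,suppress=True)
W=np.load("top0.npy"); I=cv2.imread("pics/top0.png").astype(int)
# bar yaw/centre
dark=(I.max(-1)<50); dark[:165]=0;dark[215:]=0;dark[:,:240]=0;dark[:,260:]=0
n,l,st,_=cv2.connectedComponentsWithStats(dark.astype(np.uint8)); k=1+st[1:,4].argmax()
c=camera("top");T=np.array(c["T"]);K=np.array(c["intrinsics"]);D=np.array([c["k1"],0,0,0,0.])
def cast(p,z,c=c):
    T=np.array(c["T"]);x=cv2.undistortPoints(np.array(p,float).reshape(-1,1,2),np.array(c["intrinsics"]),np.array([c["k1"],0,0,0,0.])).reshape(-1,2)
    d=np.c_[x,np.ones(len(x))]@T[:3,:3].T; return T[:3,3]+d*((z-T[2,3])/d[:,2:])
v,u=np.nonzero(l==k); P=cast(np.c_[u,v],.153)[:,:2]; r=cv2.minAreaRect(P.astype(np.float32)); print("bar top",r,P.mean(0)); 
e=np.linalg.svd(P-P.mean(0))[2][0]; print("yaw bar",np.degrees(np.arctan2(e[1],e[0])))
# scene bar, two-view height check: top corner set
s=camera("scene"); Is=s["img"].astype(int); Ws=pts(s)
m=(Is.max(-1)<60)&(abs(Ws[...,2]-.142)<.02)&(abs(Ws[...,0]-.527)<.07)&(abs(Ws[...,1]-.03)<.05)
Q=Ws[m]; print("scene bar",len(Q),Q.mean(0),np.percentile(Q,[2,98],axis=0))
# lid plane
L=W[170:197,264:325].reshape(-1,3); L=L[L[:,2]>.075]
for _ in range(4):
    m0=L.mean(0); n=np.linalg.svd(L-m0,full_matrices=False)[2][2]; n*=np.sign(n[2]); d=(L-m0)@n; L=L[abs(d)<2.5*d.std()]
print("lid n",n,"ang",np.degrees(np.arccos(n[2])),"centre",m0,"yaw",np.degrees(np.arctan2(n[1],n[0])),d.std(),L.min(0),L.max(0))
# board (orange)
hsv=cv2.cvtColor(I.astype(np.uint8),cv2.COLOR_BGR2HSV)
B=(abs(W[...,2]-.034)<.012); B[:160]=0;B[226:]=0;B[:,:232]=0;B[:,335:]=0
ob=(B&(hsv[...,1]>125)); P=cast(np.argwhere(ob)[:,::-1],.034)[:,:2]; print("board",cv2.minAreaRect(P.astype(np.float32)),len(P))
# lid free edge: along hinge-perp pixels, columns
for cc in (275,290,305,320):
    print(cc,[tuple(np.round(W[r,cc],3)) for r in (166,168,192,194,196,198)])
```

```text
bar top ((0.5299928188323975, 0.028355930000543594), (0.09367722272872925, 0.026289543136954308), 4.66142463684082) [0.5281 0.0293]
yaw bar -174.84995515502166
scene bar 174 [0.5212 0.0366 0.1491] [[0.4793 0.0223 0.1322]
 [0.5719 0.0487 0.1554]]
lid n [0.6832 0.071  0.7268] ang 43.38388201977485 centre [ 0.5622 -0.1092  0.1273] yaw 5.9312587220011155 0.0016892246416454742 [ 0.5165 -0.2076  0.0754] [ 0.6108 -0.0139  0.1741]
board ((0.5565630793571472, -0.06335334479808807), (0.20722968876361847, 0.2929916977882385), 6.298376083374023) 1075
275 [(np.float64(0.635), np.float64(-0.053), np.float64(0.001)), (np.float64(0.628), np.float64(-0.053), np.float64(-0.003)), (np.float64(0.532), np.float64(-0.049), np.float64(0.146)), (np.float64(0.524), np.float64(-0.049), np.float64(0.158)), (np.float64(0.518), np.float64(-0.049), np.float64(0.16)), (np.float64(0.511), np.float64(-0.048), np.float64(0.169))]
290 [(np.float64(0.634), np.float64(-0.106), np.float64(0.002)), (np.float64(0.624), np.float64(-0.104), np.float64(0.029)), (np.float64(0.53), np.float64(-0.096), np.float64(0.158)), (np.fl
[... 199 characters left out ...]
np.float64(-0.155), np.float64(0.038)), (np.float64(0.617), np.float64(-0.151), np.float64(0.079)), (np.float64(0.53), np.float64(-0.143), np.float64(0.16)), (np.float64(0.523), np.float64(-0.142), np.float64(0.166)), (np.float64(0.517), np.float64(-0.142), np.float64(0.17)), (np.float64(0.519), np.float64(-0.154), np.float64(0.038))]
320 [(np.float64(0.624), np.float64(-0.202), np.float64(0.075)), (np.float64(0.616), np.float64(-0.201), np.float64(0.084)), (np.float64(0.529), np.float64(-0.189), np.float64(0.165)), (np.float64(0.523), np.float64(-0.189), np.float64(0.167)), (np.float64(0.525), np.float64(-0.205), np.float64(0.04)), (np.float64(0.518), np.float64(-0.205), np.float64(0.039))]
```

Call:
drive_tool --increments '[[[0.02, -0.016, 0], [0, 0, 0], 0], [[0.035, -0.0284, 0], [0, 0, 0], 0], [[0.035, -0.0284, 0], [0, 0, 0], 0], [[0.035, -0.0284, 0], [0, 0, 0], 0], [[0.035, -0.0284, 0], [0, 0, 0], 0], [[0.035, -0.0284, 0], [0, 0, 0], 0], [[0.035, -0.0284, 0], [0, 0, 0], 0], [[0.035, -0.0284, 0], [0, 0, 0], 0], [[0.035, -0.0284, 0], [0, 0, 0], 0], [[0.035, -0.0284, 0], [0, 0, 0], 0]]' --grip_force 40

```text
clock: 1.45
eef_pos: [0.4245, -0.2742, 0.2313]
tcp_rot: [0.0, 0.991, 0.134, 0.0]
wrist_force: [0.2, -0.2, -1.0]
width: -0.0
gripper_force: 0.0
```

Call:
drive_tool --increments '[[[0.035, -0.0284, 0], [0, 0, 0], 0], [[0.035, -0.0284, 0], [0, 0, 0], 0], [[0.035, -0.0284, 0], [0, 0, 0], 0], [[0.03, -0.024, 0], [0, 0, 0], 0], [[0.0195, -0.016, 0], [0, 0, 0], 0], [[0, 0, 0], [0, 0, 9.9], 0], [[0, 0, 0.02], [0, 0, 0], 0], [[0, 0, 0.02], [0, 0, 0], 0], [[0, 0, 0], [0, 0, 0], 0]]'

```text
clock: 2.58
eef_pos: [0.5381, -0.1133, 0.19]
tcp_rot: [-0.0, 0.999, 0.049, -0.002]
wrist_force: [-0.8, 1.3, 0.7]
width: 0.0
gripper_force: 0.0
```

Call:
drive_tool --increments '[[[0, 0, 0.015], [0, 0, 0], 0], [[0, 0, 0.012], [0, 0, 0], 0], [[0, 0, 0.012], [0, 0, 0], 0], [[0, 0, 0.012], [0, 0, 0], 0], [[0, 0, 0.012], [0, 0, 0], 0], [[0, 0, 0.012], [0, 0, 0], 0], [[0, 0, 0.012], [0, 0, 0], 0], [[0, 0, 0.012], [0, 0, 0], 0], [[0, 0, 0], [0, 0, 0], 0]]'

```text
clock: 3.7
eef_pos: [0.5387, -0.1134, 0.0911]
tcp_rot: [-0.0, 0.999, 0.048, -0.001]
wrist_force: [-0.4, -0.6, 0.2]
width: 0.0003
gripper_force: 0.0
```

Call:
drive_tool --increments '[[[0, 0, 0.008], [0, 0, 0], 0], [[0, 0, 0.004], [0, 0, 0], 0], [[0, 0, 0.002], [0, 0, 0], 0], [[0, 0, 0.002], [0, 0, 0], 0], [[0, 0, 0], [0, 0, 0], 0]]'

```text
clock: 4.32
eef_pos: [0.5391, -0.1136, 0.0767]
tcp_rot: [0.0, 0.999, 0.048, -0.0]
wrist_force: [-2.2, -0.7, 4.2]
width: 0.0
gripper_force: 2.3
```

Run:
```python
from h import *
s=camera("scene")["img"][130:260,180:340];t=camera("top")["img"][130:230,220:360]
cv2.imwrite("pics/z1.png",np.vstack([cv2.resize(s,(430,300),interpolation=2),cv2.resize(t,(430,300),interpolation=2)]))
print(get_state()["wrist_force"])
```

```text
[-3.09574528 -0.24090137  5.69195741]
```

View pics/z1.png

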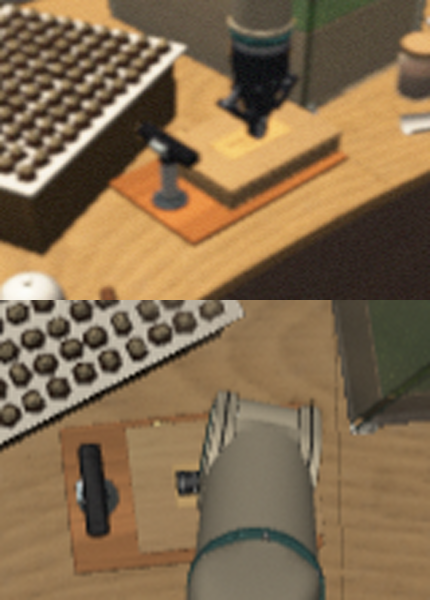

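The lid looks flat, with the fingertip on it in the scene crop at (257,130). I'll press a little more to seat it.

Call:
drive_tool --increments '[[[0, 0, 0.003], [0, 0, 0], 0], [[0, 0, 0.002], [0, 0, 0], 0], [[0, 0, 0], [0, 0, 0], 0], [[0, 0, 0], [0, 0, 0], 0]]'

```text
clock: 4.92
eef_pos: [0.5392, -0.1137, 0.0761]
tcp_rot: [0.0, 0.999, 0.048, 0.001]
wrist_force: [-11.6, 0.5, 45.5]
width: 0.0003
gripper_force: 22.5
```

Call:
drive_tool --increments '[[[0, 0, -0.01], [0, 0, 0], 0], [[0, 0, -0.045], [0, 0, 0], 0], [[0, 0, -0.045], [0, 0, 0], 0.4], [[0, 0, -0.035], [0, 0, 0], 1], [[0.0024, -0.03, 0], [0, 0, 0], 1], [[0, -0.04, 0], [0, 0, 0], 1], [[0, -0.04, 0], [0, 0, 0], 1], [[0, -0.035, 0], [0, 0, 0], 1], [[0, 0, 0], [0, 0, 0], 1]]'

```text
clock: 6.05
eef_pos: [0.5278, 0.035, 0.2062]
tcp_rot: [-0.001, 0.999, 0.052, 0.0]
wrist_force: [-0.0, -0.7, -0.2]
width: 0.0854
gripper_force: 0.0
```

Run:
```python
from h import *
c=camera("scene");W=pts(c)
s=c["img"][130:230,190:310]; cv2.imwrite("pics/z2.png",cv2.resize(s,(720,600),interpolation=2))
L=W[150:220,230:310].reshape(-1,3); L=L[(abs(L[:,2]-.08)<.02)&(abs(L[:,0]-.54)<.06)&(L[:,1]<-.03)&(L[:,1]>-.2)]
A=np.c_[L[:,:2],np.ones(len(L))]; print("lid slopes",np.linalg.lstsq(A,L[:,2],rcond=None)[0],np.median(L[:,2]),len(L))
# button: bright pixels on the bar's +y side
I=c["img"][165:215,220:262].astype(int);V=W[165:215,220:262]
print(get_state()["eef_pos"])
m=(I.min(-1)>90)&(abs(V[...,2]-.142)<.016)&(abs(V[...,0]-.527)<.03)
print("button",np.argwhere(m).mean(0)+[165,220],V[m].mean(0),m.sum())
```

```text
lid slopes [0.00837169 0.00557118 0.07259871] 0.07668326116803459 1074
[0.52795679 0.03248198 0.20620462]
button [193.11538462 238.15384615] [0.52773969 0.04834224 0.14743676] 26
```

View pics/z2.png

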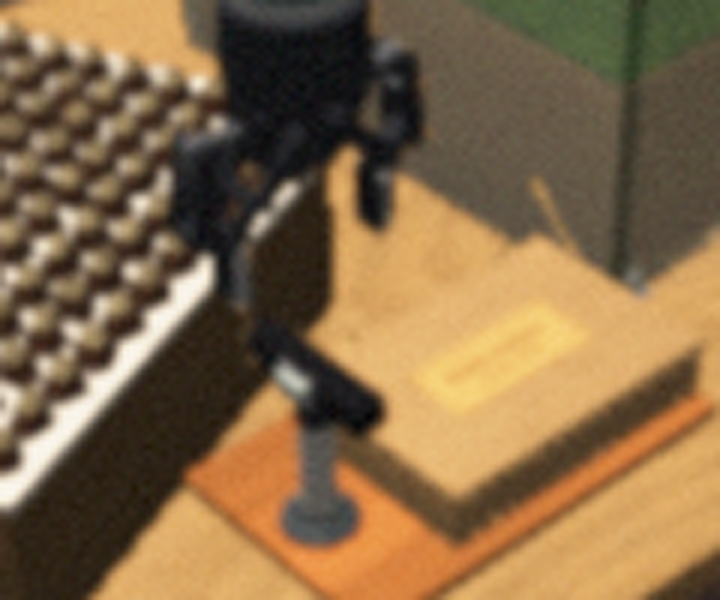

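The lid is level and shut (slopes under 0.01). The button is at (0.528, 0.048), which puts the bar centre at y≈0.030, and the open fingers sit above the bar. Descending.

Call:
drive_tool --increments '[[[0, 0.001, 0.02], [0, 0, 0], 1], [[0, 0, 0.02], [0, 0, 0], 1], [[0, 0, 0.02], [0, 0, 0], 1], [[0, 0, 0.015], [0, 0, 0], 1], [[0, 0, 0.006], [0, 0, 0], 1], [[0, 0, 0], [0, 0, 0], 1]]'

```text
clock: 6.85
eef_pos: [0.5279, 0.0296, 0.1252]
tcp_rot: [0.0, 0.999, 0.048, -0.0]
wrist_force: [-0.5, 0.6, -0.2]
width: 0.0853
gripper_force: 0.0
```

Call:
drive_tool --increments '[[[0, 0, 0], [0, 0, 0], 0.5], [[0, 0, 0], [0, 0, 0], 0.35], [[0, 0, 0], [0, 0, 0], 0.2], [[0, 0, 0], [0, 0, 0], 0], [[0, 0, 0], [0, 0, 0], 0], [[0, 0, 0], [0, 0, 0], 0], [[0, 0, 0], [0, 0, 0], 0], [[0, 0, 0], [0, 0, 0], 0]]' --grip_force 60

```text
clock: 7.85
eef_pos: [0.528, 0.033, 0.1264]
tcp_rot: [-0.002, 0.999, 0.05, 0.001]
wrist_force: [-2.2, 5.6, 8.7]
width: 0.0236
gripper_force: 59.5
```

Call:
drive_tool --increments '[[[0, 0, -0.003], [0, 0, 0], 0], [[0, 0, -0.008], [0, 0, 0], 0], [[0, 0, -0.01], [0, 0, 0], 0], [[0, 0, -0.012], [0, 0, 0], 0], [[0, 0, -0.012], [0, 0, 0], 0], [[0, 0, 0], [0, 0, 0], 0]]' --grip_force 80

```text
clock: 8.6
eef_pos: [0.5279, 0.0327, 0.1708]
tcp_rot: [-0.001, 0.999, 0.05, 0.001]
wrist_force: [0.2, 4.5, -3.9]
width: 0.0226
gripper_force: 81.4
```

Call:
drive_tool --increments '[[[0, 0, -0.008], [0, 0, 0], 0], [[0, 0, -0.01], [0, 0, 0], 0], [[0, 0, -0.01], [0, 0, 0], 0], [[0, 0, -0.01], [0, 0, 0], 0], [[0, 0, -0.01], [0, 0, 0], 0], [[0, 0, -0.008], [0, 0, 0], 0], [[0, 0, -0.005], [0, 0, 0], 0], [[0, 0, -0.003], [0, 0, 0], 0], [[0, 0, 0], [0, 0, 0], 0]]'

```text
clock: 9.72
eef_pos: [0.5278, 0.0326, 0.2337]
tcp_rot: [-0.001, 0.999, 0.049, 0.0]
wrist_force: [1.6, 4.9, -7.5]
width: 0.023
gripper_force: 81.0
```

Lower stage is now pulling (-7.5 N). I'll creep to the stop.

Call:
drive_tool --increments '[[[0, 0, -0.002], [0, 0, 0], 0], [[0, 0, -0.001], [0, 0, 0], 0], [[0, 0, 0], [0, 0, 0], 0], [[0, 0, 0], [0, 0, 0], 0]]'

```text
clock: 10.22
eef_pos: [0.5278, 0.0326, 0.2365]
tcp_rot: [-0.001, 0.999, 0.05, 0.0]
wrist_force: [2.0, 5.4, -7.6]
width: 0.0228
gripper_force: 81.0
```

Call:
drive_tool --increments '[[[0, 0, -0.001], [0, 0, 0], 0], [[0, 0, -0.001], [0, 0, 0], 0], [[0, 0, 0], [0, 0, 0], 0], [[0, 0, 0], [0, 0, 0], 0]]'

```text
clock: 10.72
eef_pos: [0.5276, 0.0327, 0.2369]
tcp_rot: [-0.001, 0.999, 0.05, -0.001]
wrist_force: [5.1, 5.5, -18.7]
width: 0.0224
gripper_force: 79.9
```

Call:
drive_tool --increments '[[[0, 0, 0], [0, 0, 0], 0], [[0, 0, 0], [0, 0, 0], 0], [[0, 0, 0], [0, 0, 0], 0], [[0, 0, 0], [0, 0, 0], 0]]'

```text
clock: 11.22
eef_pos: [0.5276, 0.0327, 0.2369]
tcp_rot: [-0.001, 0.999, 0.05, -0.001]
wrist_force: [5.5, 5.7, -18.1]
width: 0.0229
gripper_force: 79.9
```

Run:
```python
from h import *
c=camera("scene");W=pts(c)
s=c["img"][100:260,170:310]; cv2.imwrite("pics/z3.png",cv2.resize(s,(525,600),interpolation=2))
L=W[150:220,230:310].reshape(-1,3); L=L[(abs(L[:,2]-.08)<.02)&(abs(L[:,0]-.54)<.06)&(L[:,1]<-.03)&(L[:,1]>-.2)]
A=np.c_[L[:,:2],np.ones(len(L))]; print("lid slopes",np.linalg.lstsq(A,L[:,2],rcond=None)[0])
g=get_state();print(g["wrist_force"],g["eef_pos"],g["width"])
```

```text
lid slopes [0.00629597 0.00512166 0.07371507]
[  5.71921162   5.63047041 -18.38352325] [0.52754142 0.032643   0.23692879] 0.022695189784662652
```

View pics/z3.png

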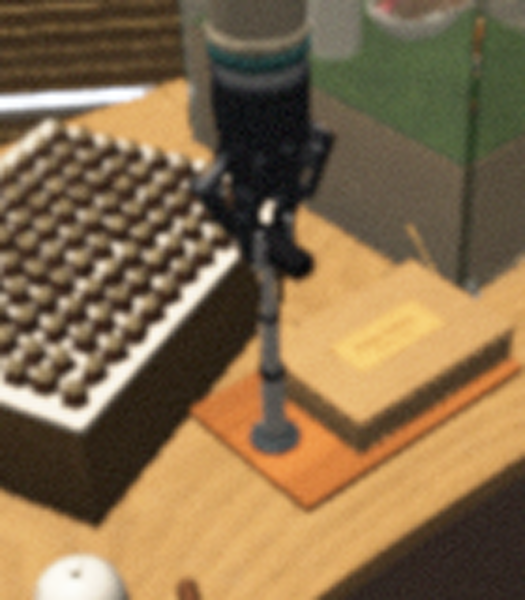

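The crop shows both tubes drawn out (joints at (270,375) and (268,318)), the bar in the fingers at about (270,250), and the lid shut. The force is steady against the last stop.

```bash
python3 -c "
from workcell import *
print(finish_job())"
```

```text
the job is handed in; nothing more can be done
None
```

The job is handed in, with no verdict returned: the lid reads shut, and the handle is held against its last stop (steady 18 N pull, about 110 mm up) with the button squeezed in; no bystander was touched on the way.

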